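Index the specimen stage to its scale line and latch it

TASK

The specimen stage was left unlatched after loading. With closed fingertips, push its turntable round by the finger post until the index line stands opposite the long line of the fixed scale, which brings the wanted specimen under the lens, then push the latch lever's pin in until the nose is fully home in its slot. Only push, gently: do not pinch or lift anything, and leave the things around the stage where they are.

Things in the scene. Friction and masses are not known exactly. Their poses are not given: they have to be found in the camera images.
- stage: Indexing specimen stage, fixed: grey round foot 180 mm across with a bright turntable 150 mm across, its top 34 mm above the bench, axis upright through this origin; six seated specimen mounts stand up to 8 mm above it. Origin: centre of the foot, on the bench top. x points to the lens column (88 mm high, at x = 110 mm); the latch is on the -y side.
- turntable (a joint): Turntable angle, rad, positive counter-clockwise from above. 0 = index line exactly opposite the long line of the fixed scale; starts 0.5 to 1.8 rad clockwise of it (negative). Turns with about 0.08 N m of friction (1.5 N at the post) and stays where it is left. Twelve tapered slots in its edge, 30 degrees apart, 9 mm deep; at 0 one faces the latch nose.
- latch (a joint): Latch lever angle about its upright pivot, rad. 0 = fully home, nose at the bottom of a slot; grows counter-clockwise as the free end swings away from the turntable, to 0.46; starts at 0.30 to 0.42, nose clear. Friction about 1 N at the pin; stays where left. The nose, a 7.6 mm round pin 50 mm from the pivot, enters only within about 4 degrees of a slot and then centres the turntable.
- finger_post (a point): Point on the axis of the turntable's upright finger post, 66 mm above the bench, 58 mm from the turntable's axis. Steel post 12 mm thick, from 34 to 64 mm above the bench, then a black ball end 15 mm across up to 79 mm. Seen from above it lies 75 degrees counter-clockwise of the index line.
- index_line (a point): Outer end of the index line, the only dark line on the bright turntable (3 mm wide, 18 mm long, radial, ending at the edge), 75 mm from the axis, 33 mm above the bench.
- target_line (a point): Inner end of the long line of the fixed scale, 75 mm from the turntable's axis, 33 mm above the bench, at bearing 135 degrees counter-clockwise from the stage's x. The scale is a bright arc round the turntable's edge, its top 33 mm high, with one long line (3 by 18 mm) in the middle and three short ones (7 mm) either side, 10 degrees apart.
- latch_pin (a point): Point on the axis of the upright finger pin at the free end of the latch lever, 55 mm above the bench, 115 mm from the lever's pivot. Steel pin 11 mm thick from 29 to 54 mm above the bench, then a black ball end 15 mm across up to 69 mm. Pushing it towards the turntable drives the latch home.
- latch_pivot (a point): Point on the upright pivot axis of the latch lever, at x = 50 mm, y = -96 mm in the stage's frame, 55 mm above the bench (the lever itself lies 20 to 32 mm above the bench).
- tweezers: steel tweezers lying in front of the stage, 128 mm long, loose bystander; origin under its centre
- spare_mount: spare round black specimen mount standing near the stage, 30 mm across, 14 mm high, loose bystander; origin under its centre
- objective_can: small clear-topped can, 38 mm across, 56 mm high, right of the stage, loose bystander; origin under its centre
- petri_dish: shallow clear dish, 90 mm across, 18 mm high, on the right, loose bystander; origin under its centre
- pencil: pencil, 138 mm long, on the right, loose bystander; origin under its centre
- pipette_bulb: rubber bulb, 47 mm across, 63 mm high, far right, loose bystander; origin under its centre
- dropper_bottle_1: small dropper bottle, 30 mm across, 118 mm high, far right, loose bystander; origin under its centre
- dropper_bottle_2: small dropper bottle, 30 mm across, 111 mm high, far right, loose bystander; origin under its centre
- lens (a point): Centre of the small fixed lens ring over the far part of the turntable, 47 mm across, 74 to 84 mm above the bench, 41 mm from the turntable's axis, on an arm from the column.

How it is judged:
By the outcome, as a careful person would: the job done as asked, in the order asked, and still so for the second after the job is handed in, with the robot touching nothing.
It also fails if it takes over 54 s, if anything falls off the work surface, if the arm or the gripper's body presses on something with over 40 N, if the wrist force passes 120 N, or if a joint passes its speed limit or range.

ROBOT

A 7-joint arm with a two-finger parallel gripper is mounted at the origin on a cart in front of the work surface, level with it; the furniture and walls round the work are solid. World frame = base frame: x ahead of the robot, y to its left, z up, the work surface at z = 0. Lengths are in m, angles in degrees, forces in N, time in s.
With the tool pointing down it reaches from about 0.4 to 0.875 m from the base axis. Payload 6.5 kg.
Tool frame: the origin (TCP) lies on the centre line of the jaws, within the pads' length; the fingertips stand 11 mm ahead of it and the grasp point (between the pads) lies 8 mm behind it (tips_ahead is the distance from the TCP to the fingertips, in m); z points along the fingers, y is the direction in which the jaws open and shut (so a half turn about z gives the same grasp; the last joint's range is limited). The gripper opens to 85 mm and grips with 20 to 120 N. Pads are 22 mm wide; open, the fingers measure 114 mm over their backs; the gripper's body (76 mm by 85 mm) begins 54 mm behind the grasp point. The pads swing forward as they close: fully open they stand 13 mm farther back than shut.
Start: joints at [66.337, 30.733, -0.252, 88.115, 0.149, 61.152, -4.079], TCP at [0.221, -0.611, 0.242] pointing down, gripper open.
Joint ranges: [-154.64, 154.64], [-21.42, 123.67], [-72.66, 72.17], [13.99, 137.28], [-74.86, 254.86], [10.95, 109.41], [-158.01, 158.01]. Speed limits (degrees/s): [136.94, 136.94, 180, 180, 180, 180, 180].

INTERFACE

Orientations are given as [roll, pitch, yaw] about the fixed x, y, z axes, in that order (R = Rz(yaw) Ry(pitch) Rx(roll)).
In Python, from bench import get_state, snapshot, camera_info, finish_job, look_for, place_of, tips_ahead gives the robot as it stands.
- The arm moves only by the shell command python3 -m crank 'ROWS' [FORCE]. ROWS is a JSON object of lists of equal length, an entry for each row: "slide": the shift along the tool's x, y, z each as a share of 200 mm, from -1 to 1, a list of three; "delta_rot": the turn, a rotation vector about the tool's x, y, z each as a share of 180 degrees, from -1 to 1, a list of three; "hand": the closure, from 0 (fully open) to 1 (shut). A call has 1 to 10 rows; each row is the pose to reach, as a shift and turn from the pose commanded when the call began, along the tool's axes at that moment, turning the shorter way round; what a row does not reach only later rows make up. A row lasts 1/10 s, in which the tool goes at most 50 mm and 8.59 degrees, less where a joint would pass 70% of its speed; a pose out of reach is approached as far as the arm can. A call with a number of a shift or a turn outside -1 to 1 is refused whole. A call with a gripper value outside its range is refused whole. The fingers move at their own pace and stop on an object; FORCE is the grip in N (left out, the last holds). Time passes only in rows, so rows that repeat a pose let the fingers close. It gives the time, the measured TCP pose, the force and the opening at its end, in the units of the state.
- get_state(): the state, without advancing time (a new reading comes with each control period).
- snapshot(name): name is "scene" or "top" or "wrist"; returns (picture, depth): 480x640x3 uint8, red, green, blue; 480x640 float32, m along the optical axis (not along the pixel's ray), 0 where there is no reading.
- camera_info(name): a dict with "camera_matrix" (3x3 intrinsics, pixels), "view" (4x4, takes a point from world to camera coordinates). Camera axes: x right, y up, looking along -z (the intrinsics and any distortion apply to the point x, -y, -z); pixel columns grow to the right and rows downward; lengths in m; the calibration is good to about 2 mm. A picture is of the moment at which its call begins: read the wrist's pose just before it. camera_info takes no time and is no camera call; for the wrist camera it gives the pose at the moment of the call.
- finish_job(): hands the job in, once; it reports no verdict.
Trained networks look in the newest picture that a camera, given by its name, has taken for a name from the list of things; names that differ only in an ending like _2 or _b are one class to them, and where a whole thing is asked for, a point or a joint stands for the part that bears it (a point fixed in the world has none). Each returns a list of dicts, best first, with "conf" (0 to 1); they miss things now and then, are a little off and sometimes report something else, mostly with a low value. They report only what shows in the picture. A call takes as long as a camera call.
- look_for(camera, thing): "bbox" ([left, top, width, height] in pixels, round what is visible of it).
- place_of(camera, thing): "xy" ([column, row] in pixels: a listed point, or the origin of a listed thing).
The state is a dict: "t": time; "joint_positions": joint angles; "joint_velocities": joint speeds; "joint_torque": joint torques, N m; "tool_pos": TCP position; "orientation": TCP orientation; "force": force on the tool from outside, world axes, zero at the start; "ft_torque": the same for the moment, N m; "gripper_width": opening from 0.0 (shut) to 1.0 (fully open).
Only numpy, scipy, OpenCV 4.12 (cv2) and the standard library are available. Lean on these libraries where they do the work, as an engineer would, in place of code of your own. Each camera call takes 0.05 s, during which the arm holds its last target.

## Working session

There is one attempt and no reset: what is moved stays moved. The work goes in short steps, Python scripts to look and compute and a shell command to move; the robot and the scene stay as the last step left them, time stands still between calls to the robot, and variables do not carry over. Pictures are saved under pics/ and viewed, and the job is handed in when it is done.

```bash
mkdir -p pics; ls
python3 - <<'E'
from bench import *
import cv2
s=get_state()
print(s, tips_ahead if not callable(tips_ahead) else tips_ahead())
for n in ["scene","top","wrist"]:
    p,d=snapshot(n); cv2.imwrite(f"pics/{n}0.png",p[:,:,::-1]); c=camera_info(n); print(n,c)
    for t in ["finger_post","index_line","target_line","latch_pin","latch_pivot","stage","lens"]:
        try: print(t,place_of(n,t)[:2])
        except Exception as e: print(t,e)
print(get_state()['t'])
E
```

```text
pics
{'t': 0.0, 'joint_positions': array([66.33774405, 30.77771441, -0.25524047, 88.17319732,  0.15030558,
       61.15058094, -4.08054692]), 'joint_velocities': array([-0.00749833, -0.02691614, -0.08603079,  0.16408303,  0.06302308,
       -0.06021063,  0.03262047]), 'joint_torque': array([-6.72767237e-04, -5.83417046e+01,  1.04838051e+00, -2.59100944e+01,
        1.22522758e-02,  9.61961778e-03, -4.34648950e-05]), 'tool_pos': array([ 0.22069099, -0.61071892,  0.24139346]), 'orientation': array([-1.79899161e+02,  8.11066123e-03,  1.98737642e+01]), 'force': array([-0.45177047,  0.18773664,  0.0911172 ]), 'ft_torque': array([-0.03452618,  0.023483  , -0.00971229]), 'gripper_width': 1.0003320237337845} 0.011
scene {'camera_matrix': array([[438.89559439,   0.        , 314.6902547 ],
       [  0.        , 438.89559439, 250.27912748],
       [  0.        ,   0.        ,   1.        ]]), 'view': array([[-0.80733383, -0.58958262,  0.02458492,  0.31857853],
       [ 0.25341403, -0.30878017,  0.91675304, -0.2726821 ],
       [-0.53291032,  0.74635591,  0.39869718, -0.41999584],
       [ 0.   
[... 1019 characters left out ...]
s [{'xy': [271.6, 234.4], 'conf': 0.87}, {'xy': [256.1, 329.4], 'conf': 0.19}]
wrist {'camera_matrix': array([[422.19569346,   0.        , 324.74488892],
       [  0.        , 422.19569346, 239.74133444],
       [  0.        ,   0.        ,   1.        ]]), 'view': array([[ 3.41314540e-01, -9.39948956e-01,  5.87285178e-04,
        -6.50687076e-01],
       [ 8.98455910e-01,  3.26063855e-01, -2.94039691e-01,
         3.86998245e-02],
       [ 2.76190809e-01,  1.00887672e-01,  9.55793029e-01,
        -3.80458253e-01],
       [ 0.00000000e+00,  0.00000000e+00,  0.00000000e+00,
         1.00000000e+00]])}
finger_post []
index_line []
target_line []
latch_pin []
latch_pivot []
stage []
lens []
1.2
```

View top.

Run:
```python
import cv2
p=cv2.imread("pics/top0.png"); cv2.imwrite("pics/topc.png",cv2.resize(p[170:370,150:430],(784,560),interpolation=cv2.INTER_CUBIC))
```

```text
(no output)
```

View pics/top0.png

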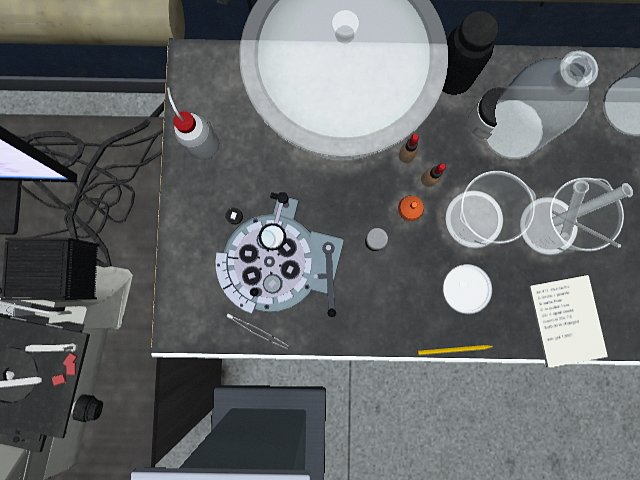

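View pics/scene0.png

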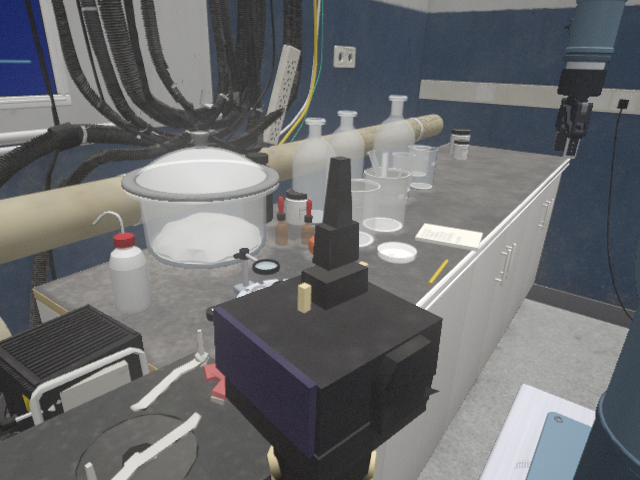

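View pics/topc.png

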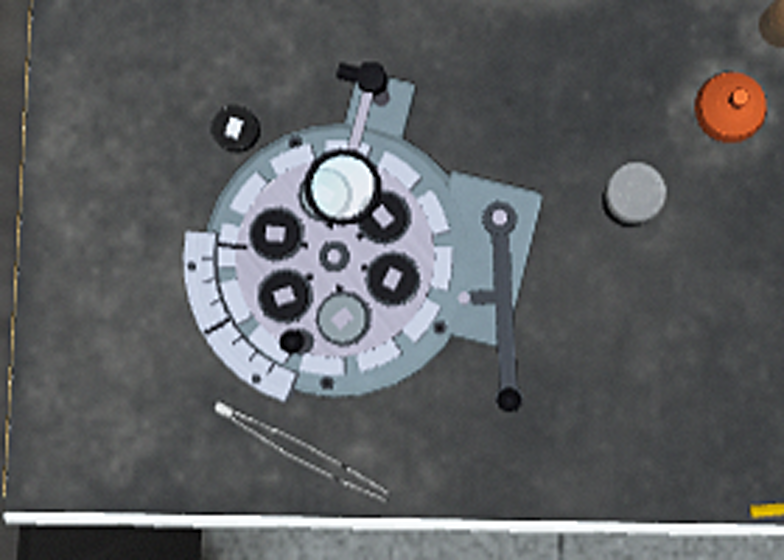

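```bash
cat > h.py <<'E'
import numpy as np
from bench import *
def ray(cam,xy,z,info=None):
    c=info or camera_info(cam); K=c['camera_matrix']; V=c['view']
    d=np.linalg.solve(K,[xy[0],xy[1],1]); d=np.array([d[0],-d[1],-d[2]])
    R=V[:3,:3]; o=-R.T@V[:3,3]; w=R.T@d
    return o+w*(z-o[2])/w[2]
def proj(cam,P):
    c=camera_info(cam); p=c['view'][:3,:3]@P+c['view'][:3,3]; p=p*[1,-1,-1]; q=c['camera_matrix']@p; return q[:2]/q[2]
E
python3 - <<'E'
from h import *
st=ray('top',[268.8,262.9],0)
H=dict(finger_post=([254.4,292.1],.066),index_line=([227.8,258.1],.033),target_line=([232.8,282.7],.033),latch_pin=([329.1,311.7],.055),latch_pivot=([330.2,247.3],.055),lens=([271.6,234.4],.079))
print(st)
P={}
for k,(xy,z) in H.items():
    p=P[k]=ray('top',xy,z); v=p-st; print(k,p.round(4),np.hypot(v[0],v[1]).round(4),np.degrees(np.arctan2(v[1],v[0])).round(1))
print(np.linalg.norm(P['latch_pin']-P['latch_pivot']))
E
```

```text
[ 0.52568755 -0.07583505  0.        ]
finger_post [ 0.4714 -0.0609  0.066 ] 0.0563 164.6
index_line [ 0.5311 -0.0063  0.033 ] 0.0697 85.6
target_line [ 0.4874 -0.0169  0.033 ] 0.0703 123.1
latch_pin [ 0.4401 -0.1895  0.055 ] 0.1423 -127.0
latch_pivot [ 0.5519 -0.1893  0.055 ] 0.1164 -77.0
lens [ 0.57   -0.0888  0.079 ] 0.0462 -16.3
0.11184122545157683
```

Run:
```python
from h import *
from scipy.optimize import least_squares
obs=dict(o=([268.8,262.9],0),post=([254.4,292.1],.066),idx=([227.8,258.1],.033),tgt=([232.8,282.7],.033),pin=([329.1,311.7],.055),piv=([330.2,247.3],.055),lens=([271.6,234.4],.079))
W={k:ray('top',*v)[:2] for k,v in obs.items()}
def pts(q):
    x,y,a,t,l=q
    u=lambda b:np.array([np.cos(b),np.sin(b)])
    R=np.array([u(a),[-np.sin(a),np.cos(a)]]).T
    o=np.array([x,y]);ti=np.radians(135)
    piv=np.array([.05,-.096])
    return dict(o=o,tgt=o+R@(.075*u(ti)),idx=o+R@(.075*u(ti+t)),post=o+R@(.058*u(ti+t+np.radians(75))),lens=o+R@[.041,0],piv=o+R@piv,
      pin=o+R@(piv+.115*u(LB+l)))
# lever bearing home unknown: fit free
LB=0
f=lambda q:np.concatenate([(pts(q)[k]-W[k])*1e3 for k in W])
r=least_squares(f,[.526,-.076,-.2,-.6,3.4]); q=r.x
print(q[:2],np.degrees(q[2]),'turntable',q[3],'lever bearing',np.degrees(q[4]))
P=pts(q)
for k in P: print(k,P[k].round(4),((P[k]-W[k])*1e3).round(1))
```

```text
[ 0.52708461 -0.08011081] -13.399784418325176 turntable -0.6117443816462205 lever bearing 195.62477722943026
o [ 0.5271 -0.0801] [ 1.4 -4.3]
tgt [ 0.4878 -0.0162] [0.4 0.7]
idx [ 0.5316 -0.0052] [0.5 1.1]
post [ 0.4721 -0.0618] [ 0.6 -0.9]
lens [ 0.567  -0.0896] [-3.  -0.8]
piv [ 0.5535 -0.1851] [1.6 4.2]
pin [ 0.4386 -0.1895] [-1.5 -0.1]
```

```bash
cat >> h.py <<'E'
from scipy.spatial.transform import Rotation as Ro
def togo(T):
    s=get_state(); R=Ro.from_euler('xyz',s['orientation'],degrees=True).as_matrix()
    print('t',round(s['t'],2),'tcp',s['tool_pos'].round(4),'rpy',s['orientation'].round(2),'F',s['force'].round(2),'w',round(s['gripper_width'],3))
    print('slide',(R.T@(np.array(T)-s['tool_pos'])/.2).round(3))
E
python3 -m crank '{"slide":[[0.93,-1,0],[0.93,-1,0],[0.93,-1,0],[0.93,-1,0],[0.93,-1,0],[0.93,-1,0],[0.93,-1,0]],"delta_rot":[[0,0,0.11],[0,0,0.11],[0,0,0.11],[0,0,0.11],[0,0,0.11],[0,0,0.11],[0,0,0.11]],"hand":[1,1,1,1,1,1,1]}' 20
python3 -c "
from h import *
togo([.470,-.02,.15])"
```

```text
t: 1.9
tool_pos: [0.3299, -0.3564, 0.2425]
orientation: [-179.9, -0.0, 0.4]
force: [0.3, 0.1, 0.1]
gripper_width: 0.002
t 1.9 tcp [ 0.3299 -0.3564  0.2425] rpy [-1.7993e+02 -5.0000e-02  4.4000e-01] F [0.33 0.09 0.15] w 0.002
slide [ 0.713 -1.676  0.465]
```

```bash
python3 -m crank '{"slide":[[0.5,-1,0.1],[0.5,-1,0.1],[0.5,-1,0.1],[0.5,-1,0.1],[0.5,-1,0.1],[0.5,-1,0.1]],"delta_rot":[[0,0,0],[0,0,0],[0,0,0],[0,0,0],[0,0,0],[0,0,0]],"hand":[1,1,1,1,1,1]}' 
python3 -c "
from h import *
togo([.470,-.02,.14])"
```

```text
t: 2.5
tool_pos: [0.4294, -0.1571, 0.2223]
orientation: [-179.9, -0.1, 0.4]
force: [-0.6, -0.4, 0.6]
gripper_width: 0.002
t 2.5 tcp [ 0.4294 -0.1571  0.2223] rpy [-1.7994e+02 -5.0000e-02  3.9000e-01] F [-0.58 -0.45  0.56] w 0.002
slide [ 0.208 -0.683  0.412]
```

```bash
python3 -m crank '{"slide":[[0.2,-0.68,0],[0.2,-0.68,0],[0.2,-0.68,0],[0.2,-0.68,0.2],[0.2,-0.68,0.41],[0.2,-0.68,0.41],[0.2,-0.68,0.41]],"delta_rot":[[0,0,0],[0,0,0],[0,0,0],[0,0,0],[0,0,0],[0,0,0],[0,0,0]],"hand":[1,1,1,1,1,1,1]}'
python3 - <<'E'
from h import *
import cv2
togo([.470,-.02,.059])
for n in ['top','wrist']:
    p,d=snapshot(n); cv2.imwrite(f"pics/{n}1.png",p[:,:,::-1])
    c=camera_info(n)
    for t,z in [("finger_post",.066),("index_line",.033),("target_line",.033),("stage",0)]:
        r=place_of(n,t)[:1]
        if r: print(n,t,r[0],ray(n,r[0]['xy'],z,c).round(4))
E
```

```text
t: 3.2
tool_pos: [0.4674, -0.0253, 0.1407]
orientation: [180.0, 0.1, -0.0]
force: [0.4, -0.1, 0.5]
gripper_width: 0.001
t 3.2 tcp [ 0.4674 -0.0253  0.1407] rpy [ 1.7997e+02  7.0000e-02 -5.0000e-02] F [ 0.42 -0.11  0.45] w 0.001
slide [ 0.013 -0.027  0.408]
top finger_post {'xy': [252.9, 293.4], 'conf': 0.59} [ 0.4692 -0.0584  0.066 ]
top index_line {'xy': [226.2, 259.2], 'conf': 0.95} [ 0.529  -0.0035  0.033 ]
top target_line {'xy': [234.9, 284.5], 'conf': 0.7} [ 0.4842 -0.0208  0.033 ]
top stage {'xy': [271.9, 259.7], 'conf': 0.79} [ 0.5317 -0.0814  0.    ]
wrist finger_post {'xy': [396.7, 254.0], 'conf': 0.56} [ 0.4727 -0.0621  0.066 ]
wrist index_line {'xy': [294.0, 127.0], 'conf': 0.78} [ 0.5356 -0.0073  0.033 ]
wrist target_line {'xy': [311.0, 213.8], 'conf': 0.57} [ 0.4863 -0.0164  0.033 ]
wrist stage {'xy': [415.2, 141.6], 'conf': 0.94} [ 0.5256 -0.0819  0.    ]
```

View pics/wrist1.png

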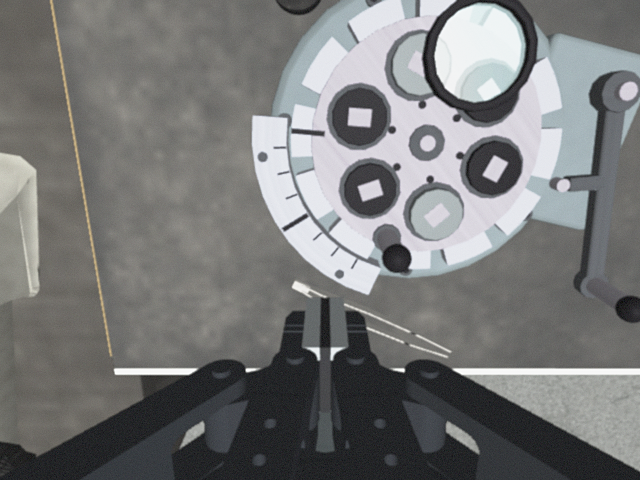

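View pics/top1.png

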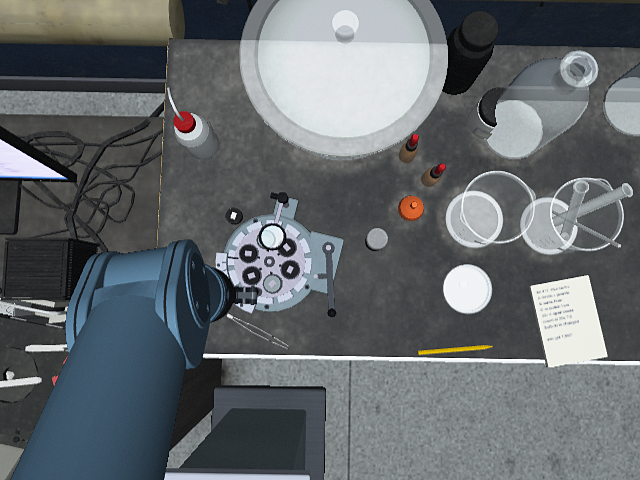

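```bash
python3 -m crank '{"slide":[[0.01,-0.02,0.2],[0.01,-0.02,0.41],[0.01,-0.02,0.41],[0.01,-0.02,0.41]],"delta_rot":[[0,0,0],[0,0,0],[0,0,0],[0,0,0]],"hand":[1,1,1,1]}'
python3 - <<'E'
from h import *
import cv2
togo([.470,-.09,.059])
for n in ['wrist']:
    p,d=snapshot(n); cv2.imwrite(f"pics/{n}2.png",p[:,:,::-1])
E
```

```text
t: 4.1
tool_pos: [0.469, -0.0197, 0.0585]
orientation: [180.0, 0.1, 0.1]
force: [0.7, 0.1, 0.1]
gripper_width: -0.001
t 4.1 tcp [ 0.469  -0.0197  0.0585] rpy [1.8e+02 1.0e-01 9.0e-02] F [0.68 0.05 0.07] w -0.001
slide [ 0.004  0.351 -0.002]
```

View pics/wrist2.png

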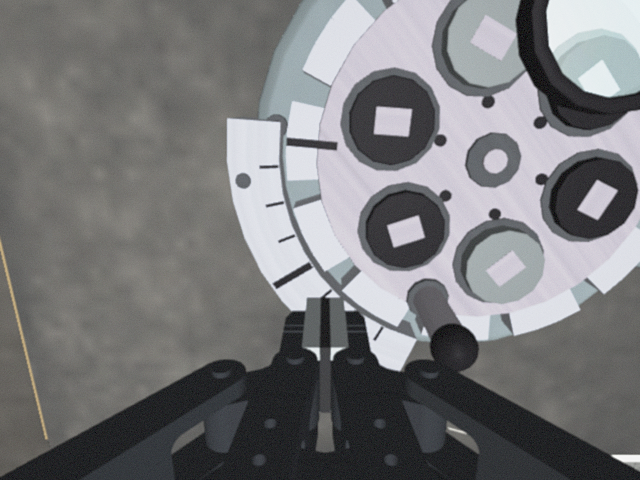

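```bash
python3 -m crank '{"slide":[[0,0.04,0],[0,0.07,0],[0,0.09,0],[0,0.11,0],[0,0.13,0],[0,0.15,0],[0,0.17,0],[0,0.19,0],[0,0.2,0],[0,0.2,0]],"delta_rot":[[0,0,0],[0,0,0],[0,0,0],[0,0,0],[0,0,0],[0,0,0],[0,0,0],[0,0,0],[0,0,0],[0,0,0]],"hand":[1,1,1,1,1,1,1,1,1,1]}'
cat > look.py <<'E'
from h import *
import cv2,sys
n='wrist'
togo([.470,-.09,.059])
c=camera_info(n); p,d=snapshot(n); cv2.imwrite(f"pics/{sys.argv[1]}.png",p[:,:,::-1])
O=np.array([.5271,-.0801])
for t,z in [("finger_post",.066),("index_line",.033),("target_line",.033),("stage",0),("latch_pin",.055),("latch_pivot",.055)]:
    r=place_of(n,t)[:1]
    if r:
        w=ray(n,r[0]['xy'],z,c); v=w[:2]-O
        print(t,r[0],w.round(4),'r',np.hypot(*v).round(4),'bearing',np.degrees(np.arctan2(v[1],v[0])).round(1)+13.4)
E
python3 look.py w3
```

```text
t: 5.15
tool_pos: [0.4697, -0.0605, 0.0583]
orientation: [180.0, -0.0, 0.0]
force: [0.6, 0.3, 0.2]
gripper_width: -0.002
t 5.15 tcp [ 0.4697 -0.0605  0.0583] rpy [ 1.7997e+02 -3.0000e-02  3.0000e-02] F [0.65 0.29 0.17] w -0.002
slide [ 0.001  0.147 -0.004]
finger_post {'xy': [387.0, 348.4], 'conf': 0.57} [ 0.4688 -0.0818  0.066 ] r 0.0583 bearing -164.9
index_line {'xy': [189.9, 217.0], 'conf': 0.94} [ 0.5061 -0.0087  0.033 ] r 0.0744 bearing 119.80000000000001
target_line {'xy': [210.1, 260.6], 'conf': 0.69} [ 0.4882 -0.0151  0.033 ] r 0.0757 bearing 134.3
stage {'xy': [369.6, 155.5], 'conf': 0.97} [ 0.5263 -0.0808  0.    ] r 0.001 bearing -126.69999999999999
```

View pics/w3.png

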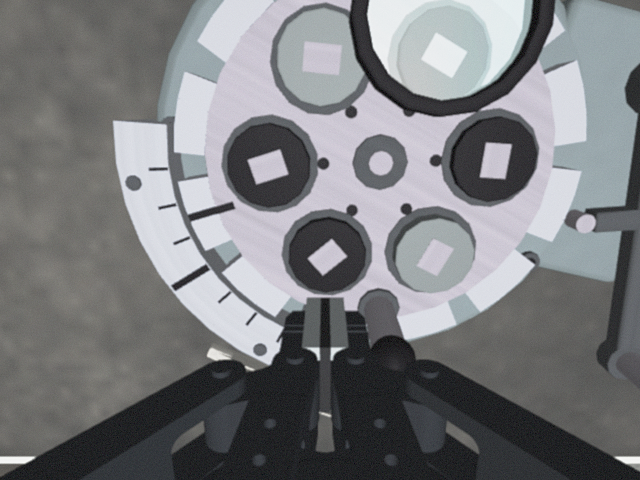

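```bash
python3 -m crank '{"slide":[[0,0.02,0],[0,0.035,0],[0,0.05,0],[0,0.06,0],[0,0.07,0],[0,0.07,0],[0,0.07,0]],"delta_rot":[[0,0,0],[0,0,0],[0,0,0],[0,0,0],[0,0,0],[0,0,0],[0,0,0]],"hand":[1,1,1,1,1,1,1]}' 
python3 look.py w4
```

```text
t: 6.2
tool_pos: [0.4694, -0.0742, 0.0583]
orientation: [180.0, 0.0, 0.1]
force: [-0.5, 0.5, 0.4]
gripper_width: -0.001
t 6.2 tcp [ 0.4694 -0.0742  0.0583] rpy [1.7998e+02 1.0000e-02 5.0000e-02] F [-0.47  0.49  0.37] w -0.001
slide [ 0.003  0.079 -0.004]
finger_post {'xy': [389.5, 342.6], 'conf': 0.73} [ 0.4707 -0.0962  0.066 ] r 0.0586 bearing -150.7
index_line {'xy': [179.0, 255.1], 'conf': 0.77} [ 0.4902 -0.0166  0.033 ] r 0.0735 bearing 133.6
target_line {'xy': [176.5, 262.5], 'conf': 0.61} [ 0.487  -0.0153  0.033 ] r 0.0762 bearing 135.1
stage {'xy': [341.0, 153.4], 'conf': 0.94} [ 0.5268 -0.0816  0.    ] r 0.0015 bearing -86.8
latch_pin {'xy': [341.3, 154.9], 'conf': 0.29} [ 0.5317 -0.0796  0.055 ] r 0.0046 bearing 20.0
```

View pics/w4.png

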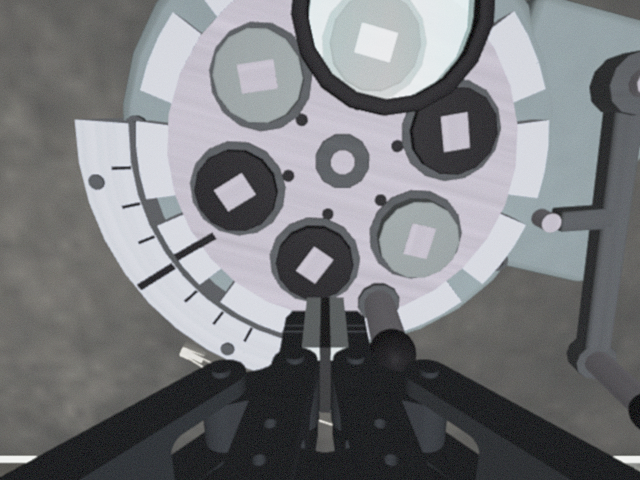

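```bash
python3 -m crank '{"slide":[[0,0.007,0],[0,0.007,0],[0,0.007,0]],"delta_rot":[[0,0,0],[0,0,0],[0,0,0]],"hand":[1,1,1]}' 
python3 look.py w5;  python3 - <<'E'
import cv2
p=cv2.imread("pics/w5.png"); cv2.imwrite("pics/w5c.png",cv2.resize(p[200:320,100:260],(800,600),interpolation=cv2.INTER_CUBIC))
E
```

```text
t: 6.85
tool_pos: [0.4696, -0.0751, 0.0583]
orientation: [-180.0, -0.0, 0.1]
force: [-0.5, 1.0, 0.2]
gripper_width: 0.002
t 6.85 tcp [ 0.4696 -0.0751  0.0583] rpy [-1.7999e+02 -1.0000e-02  7.0000e-02] F [-0.47  0.96  0.17] w 0.002
slide [ 0.002  0.074 -0.003]
finger_post {'xy': [388.6, 340.6], 'conf': 0.69} [ 0.4716 -0.0968  0.066 ] r 0.0579 bearing -149.79999999999998
index_line {'xy': [179.7, 257.1], 'conf': 0.82} [ 0.4894 -0.0177  0.033 ] r 0.0729 bearing 134.5
target_line {'xy': [178.9, 261.4], 'conf': 0.84} [ 0.4876 -0.0172  0.033 ] r 0.0743 bearing 135.5
stage {'xy': [334.9, 153.1], 'conf': 0.65} [ 0.5271 -0.0798  0.    ] r 0.0003 bearing 99.10000000000001
latch_pin {'xy': [634.1, 404.9], 'conf': 0.76} [ 0.4375 -0.1943  0.055 ] r 0.1452 bearing -114.69999999999999
```

View pics/w5c.png

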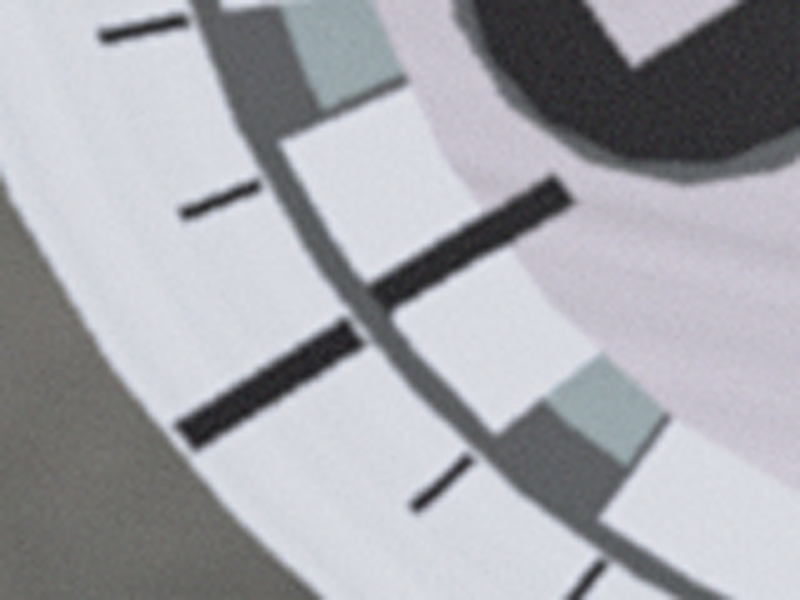

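```bash
python3 -m crank '{"slide":[[0,-0.08,0],[0,-0.08,-0.1],[0,-0.08,-0.35],[0,-0.08,-0.35],[-0.05,0.15,-0.35],[-0.1,0.4,-0.35],[-0.14,0.6,-0.35],[-0.14,0.8,-0.35],[-0.14,0.8,-0.35],[-0.14,0.8,-0.35]],"delta_rot":[[0,0,0],[0,0,0],[0,0,0],[0,0,0],[0,0,0],[0,0,0],[0,0,0],[0,0,0],[0,0,0],[0,0,0]],"hand":[1,1,1,1,1,1,1,1,1,1]}' 
python3 look.py w6; python3 -c "
from h import *
togo([.441,-.235,.053])"
```

```text
t: 8.2
tool_pos: [0.4411, -0.236, 0.1279]
orientation: [-180.0, 0.0, -0.1]
force: [0.3, 0.1, -0.5]
gripper_width: 0.001
t 8.2 tcp [ 0.4411 -0.236   0.1279] rpy [-1.7999e+02  4.0000e-02 -8.0000e-02] F [ 0.32  0.08 -0.54] w 0.001
slide [ 0.144 -0.73   0.345]
finger_post {'xy': [210.1, 20.7], 'conf': 0.71} [ 0.5526 -0.1885  0.066 ] r 0.1114 bearing -63.4
target_line {'xy': [55.9, 95.2], 'conf': 0.35} [ 0.5242 -0.0989  0.033 ] r 0.019 bearing -85.39999999999999
stage {'xy': [56.5, 95.2], 'conf': 0.73} [ 0.5252 -0.0794  0.    ] r 0.002 bearing 172.3
latch_pin {'xy': [240.7, 266.2], 'conf': 0.65} [ 0.4393 -0.1926  0.055 ] r 0.1427 bearing -114.6
latch_pivot {'xy': [206.3, 22.3], 'conf': 0.7} [ 0.5539 -0.1841  0.055 ] r 0.1074 bearing -62.1
t 8.55 tcp [ 0.4419 -0.2343  0.1283] rpy [-1.7999e+02  1.0000e-02  1.7000e-01] F [-0.38  0.69  0.43] w -0.0
slide [-0.005  0.004  0.376]
```

View pics/w6.png

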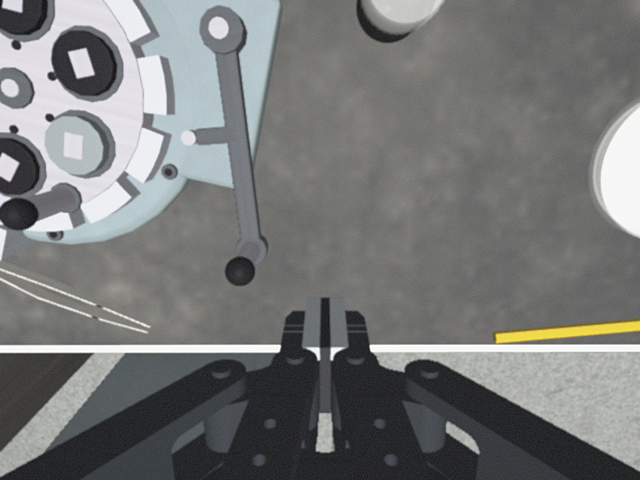

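```bash
python3 -m crank '{"slide":[[0,0,0.2],[0,0,0.375],[0,0,0.375],[0,-0.05,0.375],[0,-0.1,0.375],[0,-0.13,0.375],[0,-0.16,0.375],[0,-0.19,0.375],[0,-0.19,0.375]],"delta_rot":[[0,0,0],[0,0,0],[0,0,0],[0,0,0],[0,0,0],[0,0,0],[0,0,0],[0,0,0],[0,0,0]],"hand":[1,1,1,1,1,1,1,1,1]}' 
python3 look.py w7
```

```text
t: 9.45
tool_pos: [0.4421, -0.1963, 0.0537]
orientation: [-180.0, -0.0, 0.1]
force: [-0.0, -0.2, 0.1]
gripper_width: 0.001
t 9.45 tcp [ 0.4421 -0.1963  0.0537] rpy [-1.7999e+02 -5.0000e-02  1.5000e-01] F [-0.02 -0.15  0.06] w 0.001
slide [ 0.141 -0.531 -0.026]
finger_post {'xy': [50.6, 350.8], 'conf': 0.16} [ 0.4427 -0.1072  0.066 ] r 0.0887 bearing -148.79999999999998
stage {'xy': [45.1, 88.7], 'conf': 0.6} [ 0.5261 -0.0795  0.    ] r 0.0012 bearing 164.4
latch_pin {'xy': [262.0, 343.6], 'conf': 0.59} [ 0.439  -0.1744  0.055 ] r 0.129 bearing -119.69999999999999
```

View pics/w7.png

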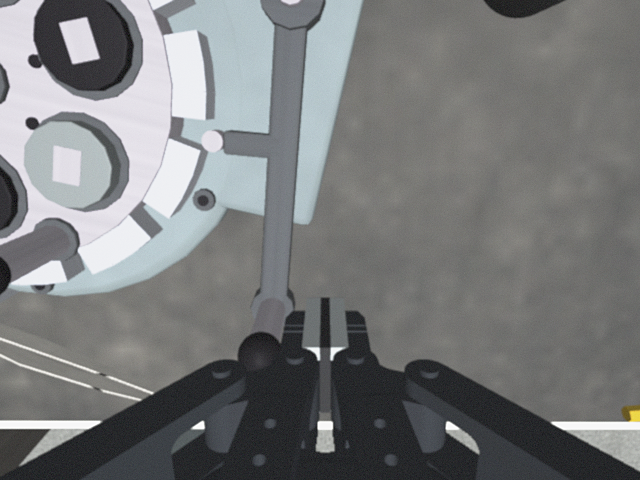

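```bash
python3 -m crank '{"slide":[[0,-0.02,0],[0,-0.035,0],[0,-0.05,0],[0,-0.065,0],[0,-0.075,0],[0,-0.075,0]],"delta_rot":[[0,0,0],[0,0,0],[0,0,0],[0,0,0],[0,0,0],[0,0,0]],"hand":[1,1,1,1,1,1]}' 
python3 look.py w8
```

```text
t: 10.4
tool_pos: [0.4417, -0.1818, 0.0533]
orientation: [-180.0, 0.0, 0.1]
force: [-0.4, -0.6, 1.2]
gripper_width: -0.002
t 10.4 tcp [ 0.4417 -0.1818  0.0533] rpy [-1.7999e+02  1.0000e-02  1.1000e-01] F [-0.43 -0.58  1.24] w -0.002
slide [ 0.143 -0.459 -0.028]
finger_post {'xy': [35.8, 268.1], 'conf': 0.96} [ 0.4713 -0.0939  0.066 ] r 0.0575 bearing -152.7
stage {'xy': [80.8, 85.1], 'conf': 0.87} [ 0.5271 -0.0805  0.    ] r 0.0004 bearing -75.69999999999999
latch_pin {'xy': [262.0, 338.5], 'conf': 0.88} [ 0.4409 -0.16    0.055 ] r 0.1176 bearing -123.79999999999998
```

View pics/w8.png

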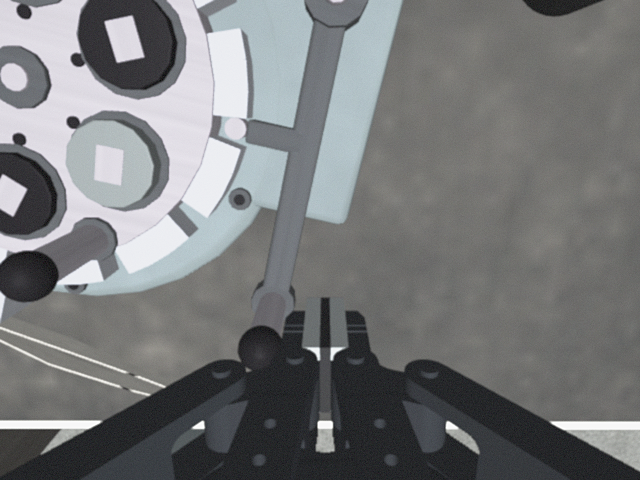

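```bash
python3 -m crank '{"slide":[[0,-0.01,0],[0,-0.02,0],[0,-0.03,0],[0,-0.04,0],[0,-0.04,0]],"delta_rot":[[0,0,0],[0,0,0],[0,0,0],[0,0,0],[0,0,0]],"hand":[1,1,1,1,1]}' 
python3 -m crank '{"slide":[[0,-0.01,0],[0,-0.01,0]],"delta_rot":[[0,0,0],[0,0,0]],"hand":[1,1]}' 
python3 look.py w9
```

```text
t: 11.25
tool_pos: [0.4417, -0.1792, 0.0535]
orientation: [179.7, -0.1, -0.2]
force: [0.8, -14.0, -4.1]
gripper_width: -0.001
t: 11.45
tool_pos: [0.4418, -0.1789, 0.0536]
orientation: [179.6, -0.1, -0.2]
force: [0.2, -19.7, -5.8]
gripper_width: -0.004
t 11.45 tcp [ 0.4418 -0.1789  0.0536] rpy [ 1.7959e+02 -1.1000e-01 -2.5000e-01] F [  0.21 -19.74  -5.79] w -0.004
slide [ 0.139 -0.445 -0.03 ]
finger_post {'xy': [50.6, 272.4], 'conf': 0.83} [ 0.4706 -0.0956  0.066 ] r 0.0586 bearing -151.29999999999998
stage {'xy': [83.5, 87.3], 'conf': 0.75} [ 0.5271 -0.0797  0.    ] r 0.0004 bearing 106.7
latch_pin {'xy': [88.7, 354.3], 'conf': 0.71} [ 0.4352 -0.0955  0.055 ] r 0.0932 bearing -157.1
```

View pics/w9.png

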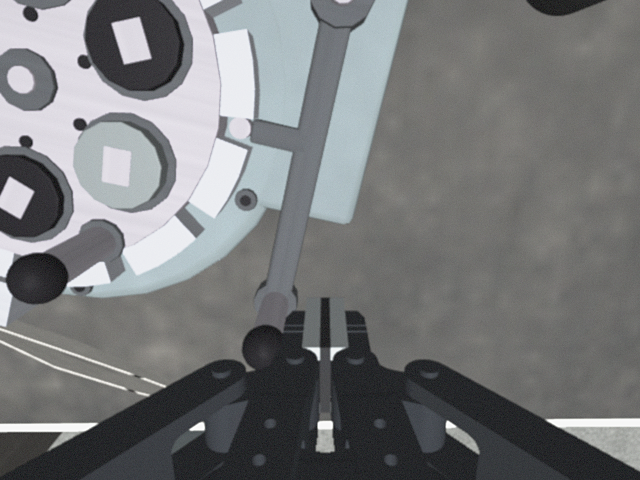

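Run:
```python
import cv2
p=cv2.imread("pics/w9.png"); cv2.imwrite("pics/w9c.png",cv2.resize(p[75:180,170:310],(800,600),interpolation=cv2.INTER_CUBIC))
from h import *
info=camera_info('wrist'); O=np.array([.5271,-.0801])
for z in (.030,.033,.036): 
    w=ray('wrist',[239,128],z,info); print(z,w,np.hypot(*(w[:2]-O)))
```

```text
0.03 [ 0.51164864 -0.14879578  0.03      ] 0.07041203854361974
0.033 [ 0.51176004 -0.1493631   0.033     ] 0.07094146798163765
0.036 [ 0.51187143 -0.14993042  0.036     ] 0.07147165246222946
```

View pics/w9c.png

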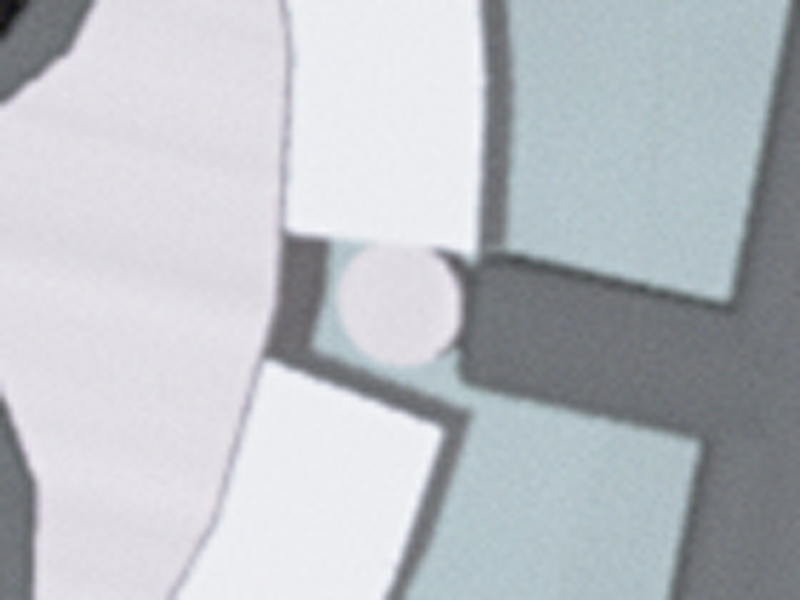

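Run:
```python
from h import *
info=camera_info('wrist'); O=np.array([.5271,-.0801])
def r(px,py,z):
    w=ray('wrist',[170+px/5.714-.5+.09,75+py/5.714-.5+.09],z,info)[:2]-O
    a=np.degrees(np.arctan2(w[1],w[0]))+13.4
    return (np.hypot(*w)*1e3).round(2),a.round(2)
for nm,p in dict(bot_up=(285,235),bot_lo=(267,358),out_up=(478,255),out_lo=(447,425)).items(): print(nm,r(*p,.034))
for p in [(400,305),(338,305),(464,305),(400,243),(400,366)]:
  print('nose',[r(*p,z) for z in (.028,.032,.036)])
```

```text
bot_up (np.float64(63.93), np.float64(-86.66))
bot_lo (np.float64(64.0), np.float64(-93.33))
out_up (np.float64(75.6), np.float64(-86.01))
out_lo (np.float64(75.56), np.float64(-93.93))
nose [(np.float64(70.27), np.float64(-89.36)), (np.float64(70.97), np.float64(-89.11)), (np.float64(71.67), np.float64(-88.86))]
nose [(np.float64(66.43), np.float64(-90.1)), (np.float64(67.22), np.float64(-89.8)), (np.float64(68.02), np.float64(-89.52))]
nose [(np.float64(74.24), np.float64(-88.67)), (np.float64(74.85), np.float64(-88.46)), (np.float64(75.45), np.float64(-88.25))]
nose [(np.float64(69.76), np.float64(-86.28)), (np.float64(70.49), np.float64(-86.13)), (np.float64(71.21), np.float64(-85.99))]
nose [(np.float64(70.97), np.float64(-92.38)), (np.float64(71.64), np.float64(-92.02)), (np.float64(72.3), np.float64(-91.68))]
```

```bash
python3 -m crank '{"slide":[[0,0.05,0],[0,0.15,0],[0,0.2,0],[0,0.2,-0.2],[0,0.1,-0.45],[0,-0.1,-0.6],[0,-0.3,-0.7],[0,-0.3,-0.7],[0,-0.3,-0.7]],"delta_rot":[[0,0,0],[0,0,0],[0,0,0],[0,0,0],[0,0,0],[0,0,0],[0,0,0],[0,0,0],[0,0,0]],"hand":[1,1,1,1,1,1,1,1,1]}' 
python3 look.py w10
```

```text
t: 12.7
tool_pos: [0.4418, -0.1113, 0.1937]
orientation: [180.0, -0.1, 0.2]
force: [-0.6, -1.1, -0.1]
gripper_width: -0.002
t 12.7 tcp [ 0.4418 -0.1113  0.1937] rpy [ 1.7998e+02 -6.0000e-02  2.3000e-01] F [-0.6  -1.09 -0.11] w -0.002
slide [ 0.141 -0.106  0.674]
finger_post {'xy': [299.7, 186.8], 'conf': 0.75} [ 0.472  -0.0959  0.066 ] r 0.0573 bearing -150.6
index_line {'xy': [188.0, 149.5], 'conf': 0.91} [ 0.4915 -0.0179  0.033 ] r 0.0716 bearing 133.2
target_line {'xy': [187.1, 155.2], 'conf': 0.66} [ 0.4877 -0.017   0.033 ] r 0.0744 bearing 135.4
stage {'xy': [284.0, 96.9], 'conf': 0.73} [ 0.5269 -0.0813  0.    ] r 0.0012 bearing -87.3
latch_pin {'xy': [395.7, 229.2], 'conf': 0.96} [ 0.4419 -0.1591  0.055 ] r 0.1162 bearing -123.79999999999998
latch_pivot {'xy': [452.6, 47.2], 'conf': 0.84} [ 0.5537 -0.1866  0.055 ] r 0.1098 bearing -62.6
```

View pics/w10.png

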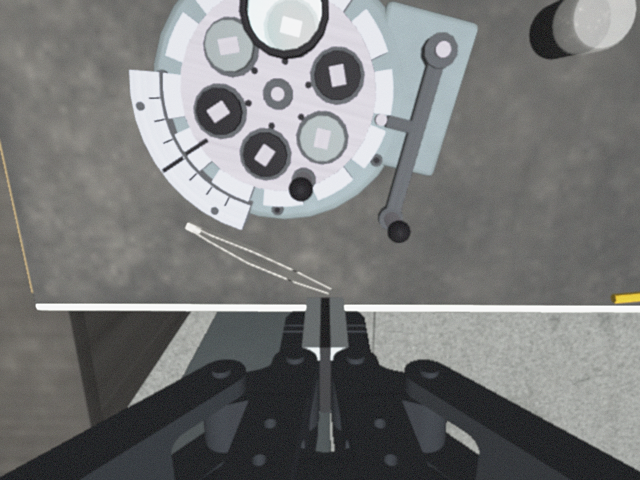

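Run:
```python
import cv2
p=cv2.imread("pics/w10.png"); a=cv2.resize(p[115:205,130:250],(800,600),interpolation=cv2.INTER_CUBIC); cv2.imwrite("pics/w10a.png",a)
b=cv2.resize(p[25:250,340:640-0][:, :300],(800,600),interpolation=cv2.INTER_CUBIC); cv2.imwrite("pics/w10b.png",b)
```

```text
(no output)
```

View pics/w10a.png

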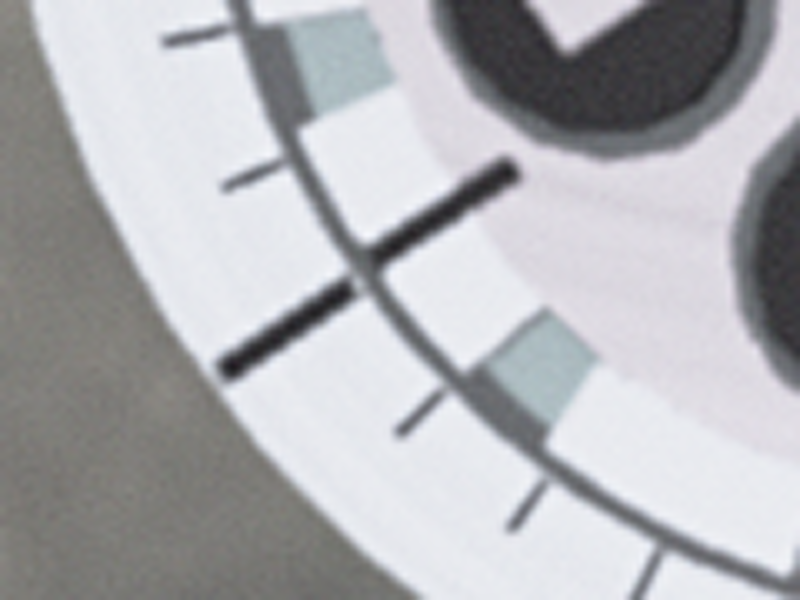

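View pics/w10b.png

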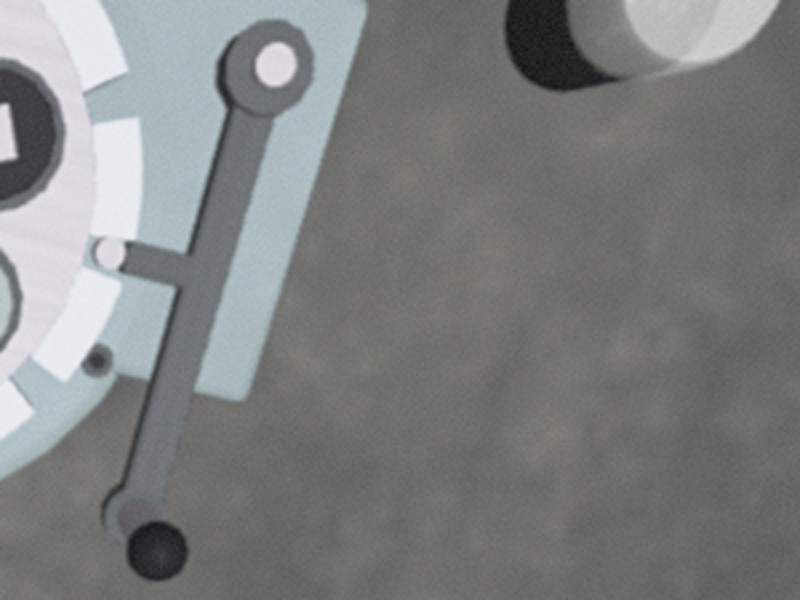

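```bash
cat > rect.py <<'E'
from h import *
import cv2,sys
# rectified stage-frame view at plane z: 4 px/mm
def rect(img,info,z,O,a,S=5,half=80,cx=0,cy=0):
    u=np.array([[-1,-1],[1,-1],[1,1],[-1,1]])*half/1e3+np.array([cx,cy])
    R=np.array([[np.cos(a),-np.sin(a)],[np.sin(a),np.cos(a)]])
    K=info['camera_matrix'];V=info['view'];px=[]
    for s in u:
        w=np.r_[O+R@s,z]; p=(V[:3,:3]@w+V[:3,3])*[1,-1,-1]; q=K@p; px.append(q[:2]/q[2])
    dst=(u-[cx,cy])*1e3*S*[1,-1]+half*S
    return cv2.warpPerspective(img,cv2.getPerspectiveTransform(np.float32(px),np.float32(dst)),(2*half*S,2*half*S),flags=cv2.INTER_CUBIC)
E
python3 - <<'E'
from rect import *
info=camera_info('wrist'); p=cv2.imread('pics/w10.png')
O=np.array([.5271,-.0801])
r=rect(p,info,.034,O,np.radians(-13.4),S=3,half=100)
cv2.circle(r,(300,300),225,(0,0,255),1); cv2.circle(r,(300,300),3,(0,0,255),1)
cv2.line(r,(300,300),(int(300-300*.7071),int(300-300*.7071)),(0,255,0),1)
cv2.imwrite('pics/r10.png',r)
E
```

```text
(no output)
```

View pics/r10.png

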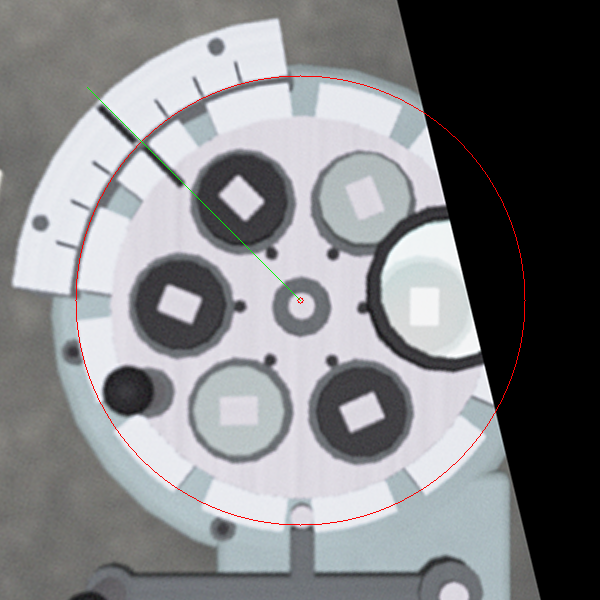

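Run:
```python
from rect import *
info=camera_info('wrist'); p=cv2.imread('pics/w10.png')
O=np.array([.5271,-.0801])
S=6
r=rect(p,info,.0335,O,np.radians(-13.4),S=S,half=100)
g=cv2.cvtColor(r,cv2.COLOR_BGR2GRAY)
# turntable circle: find outer edge of white teeth along rays (bright->dark)
def circ(c):
    pts=[]
    for b in np.radians(np.arange(0,360,1)):
        rr=np.arange(68,80,.1); x=600+S*(c[0]+rr*np.cos(b)); y=600-S*(c[1]+rr*np.sin(b))
        v=cv2.remap(g.astype(np.float32),np.float32(x)[None],np.float32(y)[None],cv2.INTER_LINEAR)[0]
        if v[:20].min()<190: continue
        k=np.where(v<165)[0]
        if len(k): pts.append([c[0]+rr[k[0]]*np.cos(b),c[1]+rr[k[0]]*np.sin(b)])
    P=np.array(pts)
    for _ in range(5):
        A=np.c_[2*P,np.ones(len(P))]; s=np.linalg.lstsq(A,(P**2).sum(1),rcond=None)[0]; R=np.sqrt(s[2]+s[0]**2+s[1]**2)
        e=np.hypot(*(P-s[:2]).T)-R; P=P[abs(e)<max(2*e.std(),.3)]
    return s[:2],R,len(P),e.std()
c=np.zeros(2)
for _ in range(3): c,R,n,e=circ(c); print(c,R,n,e)
# dark lines by polar profile about c
def prof(r0,r1):
    b=np.radians(np.arange(105,166,.1)); rr=np.arange(r0,r1,.25)
    B,Q=np.meshgrid(b,rr); v=cv2.remap(g.astype(np.float32),np.float32(600+S*(c[0]+Q*np.cos(B))),np.float32(600-S*(c[1]+Q*np.sin(B))),cv2.INTER_LINEAR)
    return np.degrees(b),v.mean(0)
for nm,a,z in [('index',60,71),('index_out',67,73),('long',86,92),('long_in',79,84),('ticks',78,81)]:
    b,v=prof(a,z); m=np.median(v); w=np.clip(m-20-v,0,None)
    from scipy.ndimage import label
    L,n=label(w>0); print(nm,[(round((b*w)[L==i].sum()/w[L==i].sum(),2),int(w[L==i].max())) for i in range(1,n+1)])
```

```text
[ 2.79546625 -2.40106538] 77.19373050474016 102 0.8041015276820893
[ 2.80931631 -2.44173785] 77.20999751019272 99 0.8161737913535859
[ 2.82163479 -2.45084335] 77.22297927401864 99 0.815362049155189
index [(np.float64(120.75), 9), (np.float64(135.73), 161), (np.float64(149.27), 16)]
index_out [(np.float64(120.81), 37), (np.float64(135.68), 170), (np.float64(149.77), 59)]
long [(np.float64(109.62), 24), (np.float64(136.22), 170), (np.float64(145.97), 3), (np.float64(155.71), 3), (np.float64(165.39), 4)]
long_in [(np.float64(106.77), 81), (np.float64(116.65), 82), (np.float64(126.49), 83), (np.float64(136.29), 122), (np.float64(146.04), 74), (np.float64(155.78), 64), (np.float64(165.48), 73)]
ticks [(np.float64(106.77), 23), (np.float64(116.66), 23), (np.float64(126.51), 25), (np.float64(136.26), 27), (np.float64(146.08), 18), (np.float64(155.85), 14), (np.float64(158.21), 1), (np.float64(165.53), 26)]
```

```bash
cat > meas.py <<'E'
from rect import *
from scipy.ndimage import label
from scipy.optimize import least_squares
def meas(png,info):
    p=cv2.imread(png); O=np.array([.5271,-.0801]); S=6
    g=cv2.cvtColor(rect(p,info,.0333,O,np.radians(-13.4),S=S,half=100),cv2.COLOR_BGR2GRAY).astype(np.float32)
    def peaks(c,r0,r1):
        b=np.radians(np.arange(100,170,.1)); rr=np.arange(r0,r1,.25); B,Q=np.meshgrid(b,rr)
        v=cv2.remap(g,np.float32(600+S*(c[0]+Q*np.cos(B))),np.float32(600-S*(c[1]+Q*np.sin(B))),cv2.INTER_LINEAR).mean(0)
        w=np.clip(np.median(v)-20-v,0,None); L,n=label(w>0); b=np.degrees(b)
        return [((b*w)[L==i].sum()/w[L==i].sum(),w[L==i].max()) for i in range(1,n+1)]
    c=np.array([0.,0.])
    pts=[];
    for r0,r1 in [(77.5,79),(79,80.5),(80.5,82),(86,88),(89,91)]:
        for b,h in peaks(c,r0,r1):
            k=round((b-135)/10)
            if h>15 and abs(b-135-10*k)<3 and abs(k)<=3 and (r0<85 or k==0):
                rm=(r0+r1)/2; pts.append([c[0]+rm*np.cos(np.radians(b)),c[1]+rm*np.sin(np.radians(b)),k])
    P=np.array(pts)
    f=lambda q:np.sin(np.arctan2(P[:,1]-q[1],P[:,0]-q[0])-q[2]-np.radians(10*P[:,2]))*80
    s=least_squares(f,[0,0,np.radians(135)],loss='soft_l1',f_scale=.2); c=s.x[:2]
    print('n',len(P),'centre mm',c.round(2),'long bearing',np.degrees(s.x[2]).round(2),'rms mm',np.sqrt((f(s.x)**2).mean()).round(3))
    for a,z in [(59,64),(64,69),(69,73)]:
        pk=max(peaks(c,a,z),key=lambda t:t[1]); print(' index r',a,z,'bearing',pk[0].round(2),'minus long',(pk[0]-np.degrees(s.x[2])).round(2))
E
python3 - <<'E'
from meas import *
meas('pics/w10.png',camera_info('wrist'))
E
```

```text
n 23 centre mm [ 0.38 -2.3 ] long bearing 135.14 rms mm 0.023
 index r 59 64 bearing 134.22 minus long -0.92
 index r 64 69 bearing 134.33 minus long -0.82
 index r 69 73 bearing 134.3 minus long -0.84
```

Run:
```python
from rect import *
info=camera_info('wrist'); p=cv2.imread('pics/w10.png')
a=np.radians(-13.26); R=np.array([[np.cos(a),-np.sin(a)],[np.sin(a),np.cos(a)]])
O=np.array([.5271,-.0801])+R@np.array([.38e-3,-2.3e-3])
r=rect(p,info,.032,O,a,S=6,half=65,cx=-.005,cy=-.085)
for k in range(-70,60,10):
    x=int((k+5+65)*6); cv2.line(r,(x,0),(x,6),(0,0,255),1)
for k in range(-150,-20,10):
    y=int(390-(k+85)*6); cv2.line(r,(0,y),(8,y),(0,0,255),1); cv2.putText(r,str(k),(10,y+4),0,.35,(0,0,255))
cv2.imwrite('pics/r10l.png',cv2.resize(r[:600],(780,600)))
g=cv2.cvtColor(r,cv2.COLOR_BGR2GRAY).astype(float)
xs=[];T=[];B=[]
for X in list(range(-35,-5,2))+list(range(8,40,2)):
    x=int((X+5+65)*6); col=g[:,x-3:x+4].mean(1); ys=np.arange(len(col))
    Y=-85-(ys-390)/6
    d=np.gradient(cv2.GaussianBlur(col[:,None],(1,9),0)[:,0])
    m=(Y<-84)&(Y>-96); t=Y[m][np.argmin(d[m])]; m=(Y<-97)&(Y>-109); b=Y[m][np.argmax(d[m])]
    xs.append(X);T.append(t);B.append(b)
print(np.c_[xs,T,B].round(1).tolist())
for v in (T,B,(np.array(T)+B)/2): f=np.polyfit(xs,v,1); print(np.degrees(np.arctan(f[0])),np.polyval(f,50))
```

```text
[[-35.0, -88.5, -101.3], [-33.0, -88.7, -101.8], [-31.0, -88.5, -101.2], [-29.0, -88.5, -101.0], [-27.0, -88.7, -100.5], [-25.0, -88.7, -100.5], [-23.0, -88.7, -100.7], [-21.0, -88.7, -100.3], [-19.0, -88.7, -100.3], [-17.0, -88.7, -100.7], [-15.0, -88.7, -100.7], [-13.0, -88.7, -100.3], [-11.0, -88.7, -100.5], [-9.0, -88.7, -100.5], [-7.0, -88.7, -100.5], [8.0, -88.7, -100.5], [10.0, -88.7, -100.5], [12.0, -88.8, -100.5], [14.0, -88.7, -100.7], [16.0, -88.7, -100.3], [18.0, -88.7, -100.5], [20.0, -88.7, -100.7], [22.0, -88.7, -100.3], [24.0, -88.7, -100.5], [26.0, -88.7, -100.5], [28.0, -88.7, -100.5], [30.0, -88.7, -100.5], [32.0, -88.7, -100.5], [34.0, -88.7, -100.3], [36.0, -88.7, -100.5], [38.0, -88.7, -100.5]]
-0.06036199977666824 -88.70678860737674
0.39494793941709255 -100.26927321859458
0.16729561096676737 -94.48803091298566
```

View pics/r10l.png

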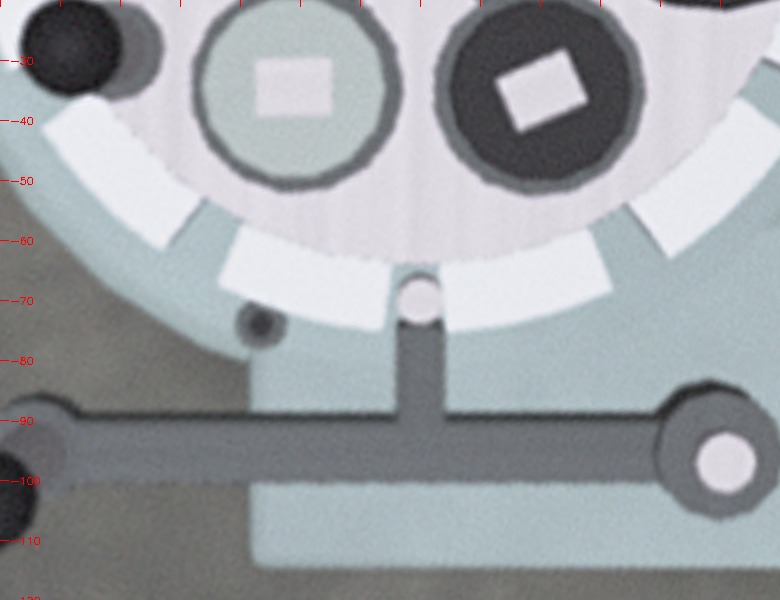

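```bash
python3 -c "
from bench import *
s=get_state(); print(s['t'],s['force'],s['joint_velocities'].round(2)); print(finish_job())"
```

```text
13.05 [-0.00576248  0.03695114 -0.24607559] [-0.16 -0.26 -0.18 -0.15  0.02  0.12  0.03]
the job is handed in; nothing more can be done
None
```

The turntable is turned to its mark and the latch is home. I handed the job in at about 13 s of the 54 s allowed.

I pushed the finger post round by about 35° with closed fingertips. Then I went over to the far side of the latch lever's pin and pushed it until it stopped hard at about 20 N. After that I backed off and lifted clear.

**What the last checks showed:**
- **Latch:** in the rectified wrist picture the lever lies parallel to the stage's x axis, to within about 0.2°. The nose is in the slot, about 70 mm from the turntable's axis, which matches fully home. This takes home to be the lever parallel to x, which I worked out from the dimensions given.
- **Index line:** it measures about 0.85° short of the long line. That is roughly what the nose's play in its tapered slot would allow, so I left it rather than push the post again after latching.
- **One disagreement:** the slot's bottom looked 2–3 mm deeper than the nose tip in the close-up. I put that down to viewing angle and how the slot is shaped. The lever angle and the hard stop both point to fully home.
- **Contact:** the tool force was near zero at hand-in, so the robot was touching nothing.
- **Things around the stage:** I did not measure them afterwards. The fingers' path stayed clear of them, and the last wrist picture shows the tweezers, can and pencil with nothing looking disturbed.

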